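# Find the rocking corner of a gel-casting table and set its shim

### The arm

A 6-joint arm with a two-finger parallel gripper is mounted at the origin on the work surface. World frame = base frame: x ahead of the robot, y to its left, z up, the work surface at z = 0. Lengths are in mm, angles in degrees, forces in N, time in s.
With the tool pointing down it reaches from about 350 to 850 mm from the base axis. Payload 8.1 kg.
Tool frame: the origin (TCP) lies at the very end of the fingers, on their centre line; the grasp point (between the pads) lies 19 mm behind it; z points along the fingers, y is the line along which they close (so a half turn about z gives the same grasp; the last joint's range is limited). The gripper opens to 85 mm and grips with 20 to 120 N. Pads are 22 mm wide; open, the fingers measure 114 mm over their backs; the gripper's body (76 mm by 85 mm) begins 54 mm behind the grasp point. The pads swing forward as they close: fully open they stand 13 mm farther back than shut.
Start: joints at [-76.627, 7.471, 85.268, -0, 87.261, -4.893], TCP at [188.076, -569.765, 231.292] pointing down, gripper open.
Joint ranges: [-169.43, 169.43], [-51.17, 129.36], [1.28, 143.12], [-76.62, 256.62], [0, 156.53], [-152.29, 152.29]. Speed limits (degrees/s): [136.94, 136.94, 159.86, 180, 180, 180].

### API

Orientations are given as [roll, pitch, yaw] about the fixed x, y, z axes, in that order (R = Rz(yaw) Ry(pitch) Rx(roll)).
In Python, from bench import * gives the robot as it stands.
- The arm moves only by the tool play_rows, never from a script. Its argument "increments" is a list of rows, each a list of 3 entries, a list of its own where there are three numbers: the gripper's target within -1 to 1 (fully open at 1, half-way at 0, shut at -1), then the shift along the tool's x, y, z in mm, then the turn about the tool's z in rad. A call has 1 to 12 rows; each row shifts and turns the commanded pose from where the row before left it, along the tool's axes as they then stand; what a row does not reach is not made up. A row lasts 1/12 s, in which the tool goes at most 41.7 mm and 7.16 degrees, less where a joint would pass 70% of its speed; a pose out of reach is approached as far as the arm can. A call is refused whole if a number of a shift passes 41.7 or a number of a turn 0.125, either way. A call with a gripper value outside its range is refused whole. The fingers move at their own pace and stop on an object; "force" is the grip in N (left out, the last holds). Time passes only in rows, so rows that do not move let the fingers close. It gives the time, the measured TCP pose, the force, the opening and the grip force at its end, in the units of the state.
- sense(): the state, without advancing time (a new reading comes with each control period).
- snapshot(name): name is "scene" or "top"; returns a dict with "color" (384x512x3 uint8, red, green, blue), "intrinsics" (3x3 intrinsics, pixels), "world_from_camera" (4x4, takes a point from camera to world coordinates). Camera axes: x right, y down, z forward; pixel columns grow to the right and rows downward; lengths in mm; the calibration is good to about 2 mm. A picture is of the moment at which its call begins. There is no depth.
- hand_in(): hands the job in; it is judged then, once.
Trained networks look in a picture, given as the dict that the camera call returned (one of the last four; its "shot" number tells which), for a name from the list of things; names that differ only in an ending like _2 or _b are one class to them, and where a whole thing is asked for, a point or a joint stands for the part that bears it (a point fixed in the world has none). Each returns a list of dicts, best first, with "p" (0 to 1); they miss things now and then, are a little off and sometimes report something else, mostly with a low value. They report only what shows in the picture. A call takes as long as a camera call.
- find_in(query, picture): "xyz" ([x, y, z] in mm, in the coordinates of the camera as it stood for that picture, good to about 4 mm: the middle of the surface that is visible of it).
- regions_of(query, picture): "mask" (384x512 bool, what is visible of it).
- pinpoint(query, picture): "xyz" ([x, y, z] in mm, in the coordinates of the camera as it stood for that picture, good to about 4 mm: a listed point, or the origin of a listed thing).
The state is a dict: "time": time; "joint_pos": joint angles; "qd": joint speeds; "joint_efforts": joint torques, N m; "tool_pos": TCP position; "tcp_rot": TCP orientation; "ft_force": force on the tool from outside, world axes, zero at the start; "wrist_torque": the same for the moment, N m; "finger_gap": finger opening in mm; "grip_force": force on a finger pad.
Only numpy, scipy, OpenCV 4.12 (cv2) and the standard library are available. Lean on these libraries where they do the work, as an engineer would, in place of code of your own. Each camera call takes 0.05 s, during which the arm holds its last target. There are 200 camera calls.

### The job

The white plate of the gel-casting table rocks on one corner: press down with the fingertips on the steel screws at its corners until you find the corner that gives. Then press the orange shim tab beside that corner down flat, so that the plate stands level and firm, and leave the other three tabs up. Pick nothing up and leave the things around it where they are.

Things in the scene. Friction and masses are not known exactly. Their poses are not given: they have to be found in the camera images.
- base: Fixed grey base of the gel-casting levelling table, 176 x 196 mm and 10 mm thick, with four 38 mm wide ledges reaching 153 mm to either side (its y) under the shim tabs. Origin on the bench under its centre, z up; it carries the plate and the four shims and sets their yaw.
- plate: White casting plate, 170 (x) x 190 (y) x 12 mm, captive on a soft rubber mount on the base, a foot under each corner; axes as the base's. Origin: centre of its underside, 30 mm above the bench when level. Fixed in its middle: a clear gel tray, 76 x 112 mm, to 34 mm above the origin, and a blue comb across it at y = +30 mm, 86 mm long in x, to 47 mm. A small round spirit level is near its -x edge.
- corner_1 (a point): Top centre of the steel foot screw (20 mm across) at the plate's -x +y corner, x = -68, y = +76 mm from its centre, 44 mm above the bench. Press here. Three corners are firm: they give under 1 mm. One, different each time, has a hidden 4 mm gap under its foot: at about 3 N it sinks about 4 mm to a hard stop (the diagonal one rises as much) and springs back when let go.
- corner_2 (a point): Top centre of the steel foot screw (20 mm across) at the plate's +x +y corner, x = +68, y = +76 mm from its centre, 44 mm above the bench. Press here. Three corners are firm: they give under 1 mm. One, different each time, has a hidden 4 mm gap under its foot: at about 3 N it sinks about 4 mm to a hard stop (the diagonal one rises as much) and springs back when let go.
- corner_3 (a point): Top centre of the steel foot screw (20 mm across) at the plate's +x -y corner, x = +68, y = -76 mm from its centre, 44 mm above the bench. Press here. Three corners are firm: they give under 1 mm. One, different each time, has a hidden 4 mm gap under its foot: at about 3 N it sinks about 4 mm to a hard stop (the diagonal one rises as much) and springs back when let go.
- corner_4 (a point): Top centre of the steel foot screw (20 mm across) at the plate's -x -y corner, x = -68, y = -76 mm from its centre, 44 mm above the bench. Press here. Three corners are firm: they give under 1 mm. One, different each time, has a hidden 4 mm gap under its foot: at about 3 N it sinks about 4 mm to a hard stop (the diagonal one rises as much) and springs back when let go.
- shim_1 (a joint): Hinged shim of corner_1, rad: 0 = orange tab standing up 34 degrees (start), 0.6 = tab flat on its ledge (end stop). It stays where it is left; 5 to 10 N down on the tab turns it. As it goes flat its cam lifts the packing under that foot by 4 mm: this fills the gap at the rocking corner, but at a firm corner it jacks the plate up.
- tab_1 (a point): Press point on top of the orange tab of shim_1, 34 mm out from its hinge. The tab is 26 mm wide (base x), 48 mm long and 5 mm thick; its hinge lies 62 mm from the base's centre in x and 102 mm in y, 12.5 mm above the bench, and it points outwards (base +y). The point is 34 mm above the bench with the tab up and 15 mm with it flat.
- shim_2 (a joint): Hinged shim of corner_2, rad: 0 = orange tab standing up 34 degrees (start), 0.6 = tab flat on its ledge (end stop). It stays where it is left; 5 to 10 N down on the tab turns it. As it goes flat its cam lifts the packing under that foot by 4 mm: this fills the gap at the rocking corner, but at a firm corner it jacks the plate up.
- tab_2 (a point): Press point on top of the orange tab of shim_2, 34 mm out from its hinge. The tab is 26 mm wide (base x), 48 mm long and 5 mm thick; its hinge lies 62 mm from the base's centre in x and 102 mm in y, 12.5 mm above the bench, and it points outwards (base +y). The point is 34 mm above the bench with the tab up and 15 mm with it flat.
- shim_3 (a joint): Hinged shim of corner_3, rad: 0 = orange tab standing up 34 degrees (start), 0.6 = tab flat on its ledge (end stop). It stays where it is left; 5 to 10 N down on the tab turns it. As it goes flat its cam lifts the packing under that foot by 4 mm: this fills the gap at the rocking corner, but at a firm corner it jacks the plate up.
- tab_3 (a point): Press point on top of the orange tab of shim_3, 34 mm out from its hinge. The tab is 26 mm wide (base x), 48 mm long and 5 mm thick; its hinge lies 62 mm from the base's centre in x and 102 mm in y, 12.5 mm above the bench, and it points outwards (base -y). The point is 34 mm above the bench with the tab up and 15 mm with it flat.
- shim_4 (a joint): Hinged shim of corner_4, rad: 0 = orange tab standing up 34 degrees (start), 0.6 = tab flat on its ledge (end stop). It stays where it is left; 5 to 10 N down on the tab turns it. As it goes flat its cam lifts the packing under that foot by 4 mm: this fills the gap at the rocking corner, but at a firm corner it jacks the plate up.
- tab_4 (a point): Press point on top of the orange tab of shim_4, 34 mm out from its hinge. The tab is 26 mm wide (base x), 48 mm long and 5 mm thick; its hinge lies 62 mm from the base's centre in x and 102 mm in y, 12.5 mm above the bench, and it points outwards (base -y). The point is 34 mm above the bench with the tab up and 15 mm with it flat.
- tip_box: Bystander: yellow pipette-tip box, 85 x 118 x 54 mm, loose; origin under its centre.
- well_plate: Bystander: green well plate, 127 x 85 x 16 mm, loose; origin under its centre.
- jar: Bystander: white reagent jar with red cap, 64 mm across, 72 mm tall, loose; origin under its centre.
- spare_comb: Bystander: blue spare gel comb lying flat, 27 x 100 x 6 mm, loose; origin near the middle of its back, on the bench.

How it is judged (in metres and radians):
On the way, in this order (a step that is already met when the one before it is completed fails the run):
1. with all four tabs still up, the loose corner is pressed and rocks down by more than 2.5 mm (value of joint each of shim_1, shim_2, shim_3, shim_4 below 0.1 rad and ((height (world z) of corner_1 below 0.0415 m and contact force between the fingers and plate above 0.5 N) or (height (world z) of corner_2 below 0.0415 m and contact force between the fingers and plate above 0.5 N) or (height (world z) of corner_3 below 0.0415 m and contact force between the fingers and plate above 0.5 N) or (height (world z) of corner_4 below 0.0415 m and contact force between the fingers and plate above 0.5 N))), for 0.1 s.
2. one shim tab, and only that, is flat (((value of joint shim_1 above 0.52 rad and value of joint each of shim_2, shim_3, shim_4 below 0.1 rad) or (value of joint shim_2 above 0.52 rad and value of joint each of shim_1, shim_3, shim_4 below 0.1 rad) or (value of joint shim_3 above 0.52 rad and value of joint each of shim_1, shim_2, shim_4 below 0.1 rad) or (value of joint shim_4 above 0.52 rad and value of joint each of shim_1, shim_2, shim_3 below 0.1 rad))), for 0.1 s.
At the end, for the whole second after the job is handed in: The tab of the corner that rocked is flat (joint over 0.52 of 0.6 rad), the other three stand up (under 0.1 rad), all four plate corners are within 1.5 mm of level height, the plate is still, and the bystanders are within 20 mm of where they stood (((value of joint shim_1 above 0.52 rad and value of joint each of shim_2, shim_3, shim_4 below 0.1 rad) or (value of joint shim_2 above 0.52 rad and value of joint each of shim_1, shim_3, shim_4 below 0.1 rad) or (value of joint shim_3 above 0.52 rad and value of joint each of shim_1, shim_2, shim_4 below 0.1 rad) or (value of joint shim_4 above 0.52 rad and value of joint each of shim_1, shim_2, shim_3 below 0.1 rad)) and height (world z) of corner_1 between 0.0425 and 0.0455 m and height (world z) of corner_2 between 0.0425 and 0.0455 m and height (world z) of corner_3 between 0.0425 and 0.0455 m and height (world z) of corner_4 between 0.0425 and 0.0455 m and linear speed of plate below 0.01 m/s and distance of each of tip_box, well_plate, jar, spare_comb from where it was at the start of the episode below 0.02 m); the robot touches nothing.
It fails at once if the shim of a firm corner is pressed and jacks the plate up (corner over 2.5 mm high with its tab partly down) ((value of joint shim_1 above 0.25 rad and height (world z) of corner_1 above 0.0465 m) or (value of joint shim_2 above 0.25 rad and height (world z) of corner_2 above 0.0465 m) or (value of joint shim_3 above 0.25 rad and height (world z) of corner_3 above 0.0465 m) or (value of joint shim_4 above 0.25 rad and height (world z) of corner_4 above 0.0465 m)).
It fails at once if the plate is lifted by more than 4 mm (height (world z) of plate above 0.034 m).
It fails at once if a thing standing around is lifted off the bench or pushed more than 20 mm (height (world z) of any of tip_box, well_plate, jar, spare_comb above 0.015 m or distance of any of tip_box, well_plate, jar, spare_comb from where it was at the start of the episode above 0.02 m).
It also fails if it takes over 56 s, if anything falls off the work surface, if the arm or the gripper's body presses on something with over 40 N, if the wrist force passes 120 N, or if a joint passes its speed limit or range.

## Working session

There is one attempt and no reset: what is moved stays moved. The work goes in short steps, Python scripts to look and compute and a tool call to move; the robot and the scene stay as the last step left them, time stands still between calls to the robot, and variables do not carry over. Pictures are saved under pics/ and viewed, at most 10 in all, crops included, and the job is handed in when it is done.

Besides the shell and the picture viewer there is one more tool, called after "Request:" as name(argument=value, ...) on one line, values as JSON. play_rows: Moves the arm, as the interface text tells. Its arguments: {"type":"object","properties":{"increments":{"type":"array","items":{"type":"array"}},"force":{"type":"number"}},"required":["increments"]}

```bash
mkdir -p pics; cat > h.py <<'E'
from bench import *
import numpy as np, cv2
def w(s,p): return (s["world_from_camera"]@np.r_[p,1])[:3]
E
python3 - <<'E'
from h import *
print(sense())
S={}
for n in("scene","top"):
    s=snapshot(n); S[n]=s; cv2.imwrite(f"pics/{n}.png",s["color"][:,:,::-1])
    for q in("base","plate","corner_1","tab_1","jar","tip_box","well_plate","spare_comb"):
        for d in pinpoint(q,s)[:5]: print(n,q,w(s,d["xyz"]).round(),round(d["p"],2))
a=np.hstack([cv2.imread("pics/scene.png"),cv2.imread("pics/top.png")])
cv2.imwrite("pics/a.png",cv2.resize(a,(800,300)))
E
```

```text
{'time': 0.0, 'joint_pos': array([-7.66286276e+01,  7.51652634e+00,  8.53297465e+01, -1.32426996e-03,
        8.72597704e+01, -4.89135778e+00]), 'qd': array([-0.10466139, -0.01090556,  0.07587774, -0.05395947,  0.02172404,
       -0.16839869]), 'joint_efforts': array([-6.83418803e-04, -5.69390273e+01, -5.00553668e+01, -3.03683009e-04,
        1.45418869e-02,  1.95795047e-05]), 'tool_pos': array([ 187.92869692, -569.23644747,  230.22515033]), 'tcp_rot': array([-1.79894230e+02, -7.72413149e-03,  1.82627876e+01]), 'ft_force': array([-0.04410475, -0.6665343 , -0.85069937]), 'wrist_torque': array([ 0.03357545, -0.01160741, -0.03473795]), 'grip_force': 0.0, 'finger_gap': 85.46278160780743}
scene base [537. -87.  -2.] 0.89
scene plate [539. -87.  28.] 0.86
scene corner_1 [485.  -0.  47.] 0.89
scene corner_1 [ 594. -169.   46.] 0.74
scene corner_1 [611. -17.  48.] 0.57
scene tab_1 [ 457. -203.   36.] 0.68
scene tab_1 [617.  30.  32.] 0.67
scene tab_1 [ 577. -221.   29.] 0.62
scene tab_1 [495.  49.  30.] 0.55
scene tab_1 [613. -18.  41.] 0.2
scene jar [695. 139.  -1.] 0.9
scene tip_box [511. 187.   0.] 0.73
scene tip_box [481.  -4.  41.] 0.17
scene well_plate [ 499. -341.    1.] 0.73
scene spare_comb [ 685. -206.   -2.] 0.61
scene spare_comb [ 577. -223.   28.] 0.26
scene spare_comb [693. 140.  -0.] 0.21
top base [537. -87.   6.] 0.78
top plate [536. -88.  30.] 0.84
top corner_1 [479.  -1.  43.] 0.92
top corner_1 [ 593. -172.   47.] 0.64
top corner_1 [617. -22.  43.] 0.61
top corner_1 [ 459. -150.   45.] 0.59
top tab_1 [618.  29.  36.] 0.7
top tab_1 [ 582. -225.   31.] 0.67
top tab_1 [497.  49.  34.] 0.66
top tab_1 [ 453. -205.   33.] 0.45
top jar [693. 139.   1.] 0.92
top tip_box [505. 189.   0.] 0.85
top well_plate [ 498. -336.   -2.] 0.82
top well_plate [ 592. -173.   52.] 0.67
top well_plate [482.  -0.  46.] 0.28
top spare_comb [ 498. -341.    2.] 0.56
top spare_comb [ 686. -211.    1.] 0.55
```

View pics/top.png

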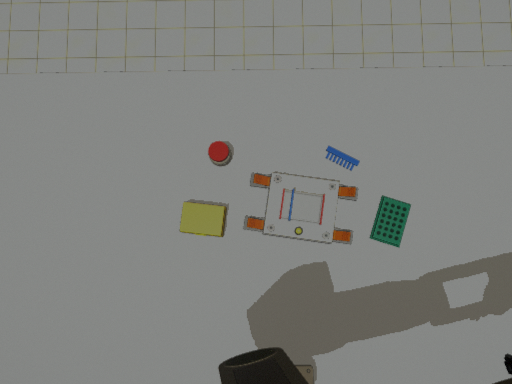

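View pics/scene.png

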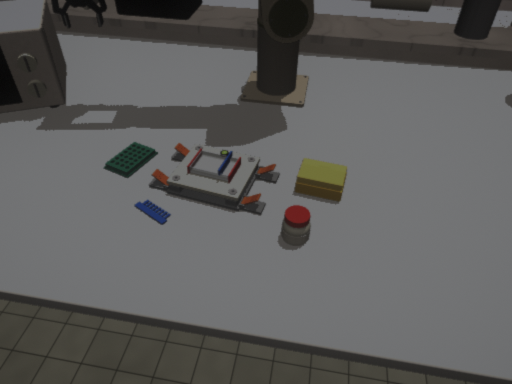

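The pictures match the networks' results. In the top view the plate is centred near (302,208), its comb side faces left (+y) and the spirit level is at (298,231) on the -x side. The four orange tabs are at (261,180), (255,224), (347,191) and (342,236). Next I'll fit the base pose.

```bash
python3 - <<'E'
from h import *
from scipy.optimize import least_squares
C=[(-68,76),(68,76),(68,-76),(-68,-76)]
k=102+34*np.cos(.6)-2
T=[(-62,k),(62,k),(62,-k),(-62,-k)]
pts=[]
for n in("scene","top"):
    s=snapshot(n)
    for q,M in(("corner_1",C),("tab_1",T)):
        for d in pinpoint(q,s)[:5]:
            p=w(s,d["xyz"])[:2]
            if d["p"]>.3: pts.append((p,M))
def tf(v,m):
    c,s_=np.cos(v[2]),np.sin(v[2]); return np.array([v[0]+c*m[0]-s_*m[1],v[1]+s_*m[0]+c*m[1]])
def f(v):
    return np.concatenate([min((tf(v,m)-p for m in M),key=np.linalg.norm) for p,M in pts])
r=least_squares(f,[537,-87,-.145],loss="soft_l1",f_scale=4,x_scale=[1,1,.01])
v=r.x; print(v[:2],np.degrees(v[2]),np.abs(f(v)).round(1))
for m in C+T: print(m,tf(v,m).round(1))
E
```

```text
[536.96682006 -85.8379422 ] -8.531213156029725 [1.6 3.4 0.3 1.  3.4 0.3 3.8 1.6 4.6 1.6 0.7 1.1 0.5 1.9 2.3 0.4 0.7 0.9
 1.6 4.3 1.  1.2 1.1 0.2 1.6 0.4 4.1 0.4 1.4 1.5 2.4 3.8]
(-68, 76) [481.   -0.6]
(68, 76) [615.5 -20.8]
(68, -76) [ 592.9 -171.1]
(-68, -76) [ 458.4 -150.9]
(-62, np.float64(128.06141090692907)) [494.7  50. ]
(62, np.float64(128.06141090692907)) [617.3  31.6]
(62, np.float64(-128.06141090692907)) [ 579.3 -221.7]
(-62, np.float64(-128.06141090692907)) [ 456.7 -203.3]
```

Request:
play_rows(increments=[[-1, [0, 0, 0], 0.116], [-1, [0, 0, 0], 0.116], [-1, [0, 0, 0], 0.116], [-1, [0, 0, 0], 0.116], [-1, [0, 0, 0], 0], [-1, [0, 0, 0], 0]])

```text
time: 1.7
tool_pos: [188.1, -569.8, 231.3]
tcp_rot: [180.0, -0.0, -8.1]
ft_force: [-0.1, -0.4, 0.9]
finger_gap: 12.4
grip_force: 0.0
```

Request:
play_rows(increments=[[-1, [17, -37.5, 0], 0.007], [-1, [17, -37.5, 0], 0], [-1, [17, -37.5, 0], 0], [-1, [17, -37.5, 0], 0], [-1, [17, -37.5, 0], 0], [-1, [17, -37.5, 0], 0], [-1, [17, -37.5, 0], 0], [-1, [17, -37.5, 0], 0], [-1, [17, -37.5, 0], 0], [-1, [17, -37.5, 0], 0], [-1, [17, -37.5, 0], 0], [-1, [17, -37.5, 0], 0]])

```text
time: 2.7
tool_pos: [458.5, -153.9, 231.7]
tcp_rot: [180.0, -0.1, -8.5]
ft_force: [-0.1, -0.6, -0.1]
finger_gap: 0.0
grip_force: 0.0
```

Request:
play_rows(increments=[[-1, [0, -4, 40], 0], [-1, [0, 0, 40], 0], [-1, [0, 0, 40], 0], [-1, [0, 0, 40], 0], [-1, [0, 0, 17], 0], [-1, [0, 0, 0], 0], [-1, [0, 0, 0], 0]])

```text
time: 3.28
tool_pos: [457.6, -151.5, 53.8]
tcp_rot: [-180.0, 0.1, -8.6]
ft_force: [0.7, -0.5, 0.5]
finger_gap: 0.1
grip_force: 0.0
```

Request:
play_rows(increments=[[-1, [0, 0, 5], 0], [-1, [0, 0, 4], 0], [-1, [0, 0, 1.5], 0], [-1, [0, 0, 1.5], 0], [-1, [0, 0, 0], 0], [-1, [0, 0, 0], 0]])

```text
time: 3.78
tool_pos: [459.3, -152.3, 44.0]
tcp_rot: [180.0, -0.1, -8.7]
ft_force: [-2.7, 1.5, 7.8]
finger_gap: 0.2
grip_force: 3.9
```

```bash
python3 - <<'E'
from h import *
s=snapshot("scene"); cv2.imwrite("pics/c4.png",cv2.resize(s["color"][100:240,120:300,::-1],None,fx=4,fy=4,interpolation=cv2.INTER_CUBIC))
E
```

```text
(no output)
```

View pics/c4.png

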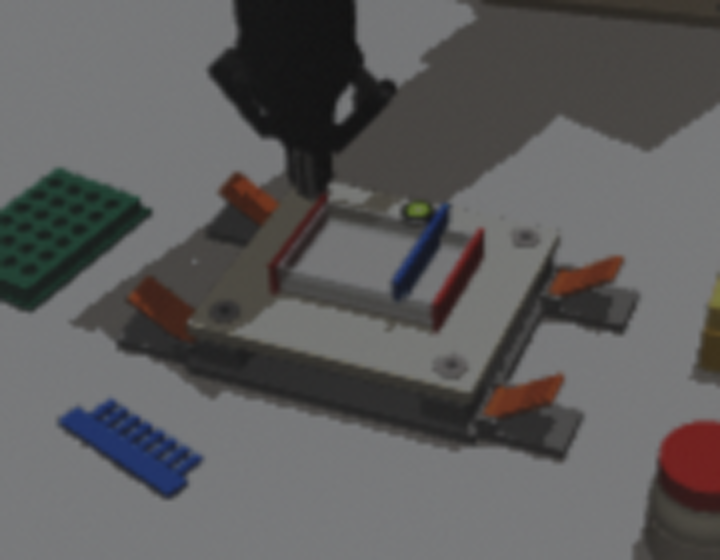

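The fingertips at (310,190) in the crop are on corner 4, with the tab next to them untouched. It holds 7.8 N at z = 44, which looks firm. I'll press a bit harder to check, then try corner 1.

Request:
play_rows(increments=[[-1, [0, 0, 1.5], 0], [-1, [0, 0, 0], 0], [-1, [0, 0, 0], 0], [-1, [0, 0, 0], 0]])

```text
time: 4.17
tool_pos: [459.4, -152.3, 43.8]
tcp_rot: [180.0, -0.1, -8.7]
ft_force: [-10.4, 3.7, 23.5]
finger_gap: 0.1
grip_force: 11.5
```

Request:
play_rows(increments=[[-1, [0, 0, -35], 0], [-1, [0, 0, -33], 0], [-1, [0, -38, 0], 0], [-1, [0, -38, 0], 0], [-1, [0, -38, 0], 0], [-1, [0, -38, 0], 0], [-1, [0, 0, 0], 0], [-1, [0, 0, 30], 0], [-1, [0, 0, 28], 0], [-1, [0, 0, 0], 0], [-1, [0, 0, 0], 0]])

```text
time: 5.08
tool_pos: [479.8, -1.6, 49.9]
tcp_rot: [180.0, 0.2, -8.7]
ft_force: [0.1, -0.7, -0.2]
finger_gap: -0.0
grip_force: 0.0
```

Corner 4 is firm. The arm is now over corner 1 (481,-1).

Request:
play_rows(increments=[[-1, [0, 0, 4], 0], [-1, [0, 0, 2], 0], [-1, [0, 0, 1.5], 0], [-1, [0, 0, 1], 0], [-1, [0, 0, 0], 0], [-1, [0, 0, 0], 0]])

```text
time: 5.58
tool_pos: [482.3, -1.8, 43.2]
tcp_rot: [180.0, -0.1, -8.7]
ft_force: [1.2, -1.0, 2.0]
finger_gap: 0.1
grip_force: 1.0
```

Request:
play_rows(increments=[[-1, [0, 0, 1], 0], [-1, [0, 0, 1], 0], [-1, [0, 0, 0], 0], [-1, [0, 0, 0], 0]])

```text
time: 5.92
tool_pos: [482.0, -1.6, 40.7]
tcp_rot: [-180.0, -0.1, -8.7]
ft_force: [3.3, -0.2, 4.6]
finger_gap: 0.0
grip_force: 1.9
```

Request:
play_rows(increments=[[-1, [0, 0, 1], 0], [-1, [0, 0, 0], 0], [-1, [0, 0, 0], 0], [-1, [0, 0, 0], 0], [-1, [0, 0, 0], 0]])

```text
time: 6.33
tool_pos: [482.0, -1.6, 40.3]
tcp_rot: [-180.0, -0.1, -8.7]
ft_force: [-0.9, 0.3, 10.9]
finger_gap: -0.0
grip_force: 5.5
```

```bash
python3 - <<'E'
from h import *
s=snapshot("scene"); cv2.imwrite("pics/c1.png",cv2.resize(s["color"][100:240,120:300,::-1],None,fx=4,fy=4,interpolation=cv2.INTER_CUBIC))
E
```

```text
(no output)
```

View pics/c1.png

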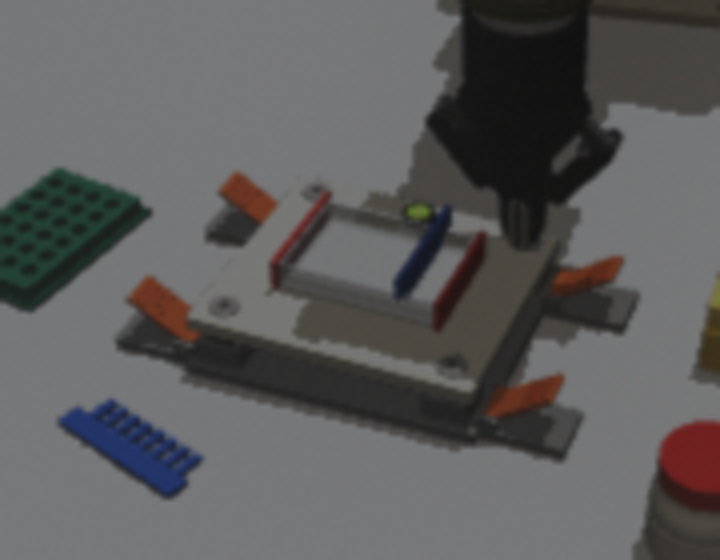

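Corner 1 sank 4 mm to a hard stop (z = 40.3), so it is the loose one. All four tabs still stand up; tab 1 is at (590,275) in the crop. I'll lift off and go over to tab 1.

Request:
play_rows(increments=[[-1, [0, 0, -20], 0], [-1, [0, 0, -20], 0], [-1, [5, -29, 0], 0], [-1, [0, -28, 0], 0], [-1, [0, 0, 0], 0], [-1, [0, 0, 20], 0], [-1, [0, 0, 8], 0], [-1, [0, 0, 0], 0], [-1, [0, 0, 0], 0]])

```text
time: 7.13
tool_pos: [493.4, 53.7, 50.0]
tcp_rot: [180.0, 0.2, -8.7]
ft_force: [-0.4, -0.4, -0.5]
finger_gap: -0.3
grip_force: 0.0
```

Request:
play_rows(increments=[[-1, [1, -1, 5], 0], [-1, [0, 0, 4], 0], [-1, [0, 0, 3], 0], [-1, [0, 0, 3], 0], [-1, [0, 0, 3], 0], [-1, [0, 0, 3], 0], [-1, [0, 0, 2], 0], [-1, [0, 0, 0], 0]])

```text
time: 7.8
tool_pos: [496.2, 54.9, 28.1]
tcp_rot: [-180.0, -0.0, -8.7]
ft_force: [1.2, 0.1, 1.5]
finger_gap: -0.3
grip_force: 0.7
```

Request:
play_rows(increments=[[-1, [0, 0, 3], 0], [-1, [0, 0, 3], 0], [-1, [0, 0, 3], 0], [-1, [0, 0, 3], 0], [-1, [0, 0, 1.5], 0], [-1, [0, 0, 1], 0], [-1, [0, 0, 0], 0], [-1, [0, 0, 0], 0]])

```text
time: 8.47
tool_pos: [496.3, 55.1, 14.6]
tcp_rot: [-180.0, -0.0, -8.7]
ft_force: [-4.8, 3.4, 14.9]
finger_gap: 0.2
grip_force: 7.4
```

Request:
play_rows(increments=[[-1, [0, 0, 1], 0], [-1, [0, 0, 0], 0], [-1, [0, 0, 0], 0], [-1, [0, 0, -10], 0], [-1, [0, 0, -30], 0], [-1, [0, 0, -40], 0], [-1, [0, 0, -40], 0], [-1, [0, 0, -40], 0], [-1, [0, 0, -20], 0], [-1, [0, 0, 0], 0], [-1, [0, 0, 0], 0], [-1, [0, 0, 0], 0]])

```text
time: 9.47
tool_pos: [495.1, 54.6, 191.1]
tcp_rot: [180.0, 0.1, -8.7]
ft_force: [0.1, -0.2, -0.9]
finger_gap: 0.2
grip_force: 0.0
```

```bash
python3 - <<'E'
from h import *
s=snapshot("scene"); cv2.imwrite("pics/e.png",cv2.resize(s["color"][100:240,120:300,::-1],None,fx=4,fy=4,interpolation=cv2.INTER_CUBIC))
E
```

```text
(no output)
```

View pics/e.png

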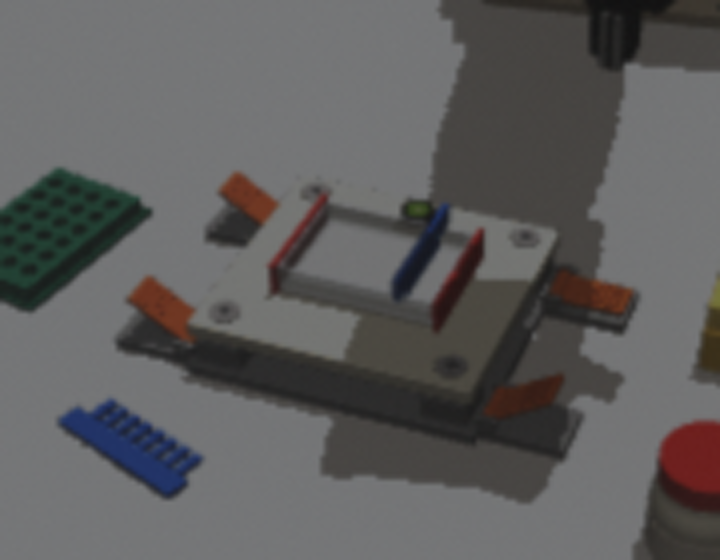

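Tab 1 at (592,293) is flat, and the other three are up. The plate's screws are where they were at the start, and nothing around it has moved.

```bash
python3 -c "
from h import *
print(hand_in())"
```

```text
the job is handed in; nothing more can be done
None
```

Corner 1 was the loose one: it sank about 4 mm to a hard stop. I pressed its shim tab flat, left the other three tabs up, moved nothing else, and handed the job in at about 9.5 s; no verdict was returned.

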